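# Open the recessed purge valve with self-closing tweezers

### The job

Squeeze the blue pads of the self-closing tweezers to open their jaws, take them out of the stand, lower them over the orange head of the purge pin on the valve module until the stop inside the jaws rests gently on the head, and let go completely so that they clamp the neck below the head. Then take the tweezers by their black grip block (not by the blue pads), pull the pin gently up to its stop and let go, leaving the tweezers clipped upright on the raised pin. Use no more than light force on the valve, do not touch it with the robot itself, and leave everything else where it is.

Things in the scene. Friction and masses are not known exactly. Their poses are not given: they have to be found in the camera images.
- tweezers: Self-closing (reverse) tweezers, steel, 107 mm tall, 80-120 g, upright with jaws down in a white notched stand (top 88 mm). Origin on the centre line at the jaw tips; z up along the tool; same after half a turn about z. In the stand the tips are 16 mm above the bench; lift straight up 100 mm or more to clear it.
- squeeze_pads (a point): Midway between the two blue pads, on the centre line 84 mm above the jaw tips. Pads face +y and -y, outer faces 44 mm apart at rest, 16 mm wide along x, from 14 mm below to 14 mm above this point. Squeezing them along y opens the jaws (6 N rising to 10 N); at 27 mm apart solid stops allow a firm hold. Letting go shuts the jaws.
- grip_block (a point): Centre of the rigid black grip block between the pads (same point as squeeze_pads): 28 mm along x, 14 mm along y, from 19 mm below to 16 mm above this point. Out of the stand its faces +x and -x are free to be gripped, a quarter turn from the squeeze; this does not open the jaws.
- tweezers_tip (a point): Centre line between the two lips at the foot of the jaws, 2.5 mm above the jaw tips. Each leg, 12 mm wide along x, has a lip 5 mm high pointing inward along y. The gap between the lips is 4 mm at rest, 21 mm fully squeezed (legs then 43 mm over all along y).
- tweezers_stop (a point): Underside of the fixed stop between the legs (12 x 10 mm), on the centre line 15.5 mm above the jaw tips. When it rests on top of the pin's head, the lips stand beside the pin's neck, their tops 2.5 mm below the head's underside.
- jaw_left (a joint): Travel of the tweezers' jaw on their +y side, m: 0 at rest (shut), 0.0085 fully squeezed open; 0.0015 when clamped on the pin's neck.
- jaw_right (a joint): The same for the jaw on the -y side.
- valve: Valve module, fixed to the bench; origin under the centre of its steel base plate (130 mm along x, 170 along y, 6 thick), z up. White manifold block 60 x 64 mm at the centre, top at 51 mm; a black solenoid 40 x 36 mm at 58 mm to the +y and the -y side, 68 mm tall with its red plug.
- valve_top (a point): Centre of the manifold's top, 51 mm above the bench, axes as valve. The purge pin stands on the z axis here: a brass sleeve 26 mm across, set to a depth that varies and is not measured, then the steel neck 7 x 7 mm square (flats facing x and y), 12 mm high, then the orange head. Set the tweezers' y along this y, either way round.
- pin (a joint): How far the purge pin is drawn up, m: 0 in (start, on a solid stop), 0.012 fully up at its upper stop. About 5 N of friction; it stays where left. Its head is an orange disc 14 mm across, 8 mm thick; with the pin in, its top is 26 to 46 mm above valve_top.
- bottle_white: loose round translucent jar with a white cap, 90 mm across, 170 mm tall; bystander at the back; origin at its underside.
- bottle_black: loose white round jar with a black cap, 84 mm across, 170 mm tall; bystander at the back; origin at its underside.
- fitting_blue: loose blue stepped tube fitting, 22 mm across, 30 mm tall; bystander; origin at its underside.
- fitting_white: loose white stepped tube fitting, 22 mm across, 30 mm tall; bystander; origin at its underside.
- collar: loose brass ring, 32 mm across, 12 mm high, lying on the valve module's base plate; bystander; origin at its underside.
- screwdriver: loose screwdriver lying at the left of the bench; bystander.

How it is judged:
On the way, in this order (a step that is already met when the one before it is completed fails the run):
1. with the jaws held squeezed open, the tweezers have been lowered over the pin and rest on it (x of tweezers_tip in the frame of valve_top between -0.006 and 0.006 m and y of tweezers_tip in the frame of valve_top between -0.006 and 0.006 m and value of joint each of jaw_left, jaw_right above 0.005 m and z of tweezers_tip in the frame of valve_top below 0.036 m and contact force between tweezers and valve above 1 N), for 0.1 s.
2. let go of: the tweezers clamp the pin's neck by themselves, the pin still in (x of tweezers_tip in the frame of valve_top between -0.006 and 0.006 m and y of tweezers_tip in the frame of valve_top between -0.006 and 0.006 m and value of joint jaw_left between 0.0005 and 0.003 m and value of joint jaw_right between 0.0005 and 0.003 m and angle between tweezers_tip's own z axis and vertical below 0.2 rad and contact force between the fingers and tweezers below 0.3 N and value of joint pin below 0.003 m), for 0.2 s.
At the end, for the whole second after the job is handed in: The pin is drawn up at least 10.5 mm of its 12 mm, and the released tweezers are clamped by their own spring on its neck (each jaw joint between 0.5 and 3 mm), within 6 mm of the pin's axis along the manifold's x and y, within 0.2 rad of upright and at rest (x of tweezers_tip in the frame of valve_top between -0.006 and 0.006 m and y of tweezers_tip in the frame of valve_top between -0.006 and 0.006 m and value of joint jaw_left between 0.0005 and 0.003 m and value of joint jaw_right between 0.0005 and 0.003 m and angle between tweezers_tip's own z axis and vertical below 0.2 rad and contact force between the fingers and tweezers below 0.3 N and value of joint pin above 0.0105 m and linear speed of tweezers below 0.01 m/s); the robot touches nothing.
It fails at once if with the jaws open, the tweezers press on the valve or its pin with more than 18 N (value of joint each of jaw_left, jaw_right above 0.005 m and contact force between tweezers and valve above 18 N).
It fails at once if the tweezers load the valve or its pin with more than 40 N in all (of which their own clamping makes about 14 N) (contact force between tweezers and valve above 40 N).
It fails at once if the robot itself touches the valve module (contact force between any of the arm, the fingers and valve above 0.5 N).
It fails at once if a bystander is moved by more than 20 mm (distance of any of bottle_white, bottle_black, fitting_blue, fitting_white, collar, screwdriver from where it was at the start of the episode above 0.02 m).
It also fails if it takes over 54 s, if anything falls off the work surface, if the arm or the gripper's body presses on something with over 40 N, if the wrist force passes 120 N, or if a joint passes its speed limit or range.

### The arm

A 6-joint arm with a two-finger parallel gripper is mounted at the origin on the work surface. World frame = base frame: x ahead of the robot, y to its left, z up, the work surface at z = 0. Lengths are in m, angles in rad, forces in N, time in s.
With the tool pointing down it reaches from about 0.25 to 0.775 m from the base axis. Payload 4 kg.
Tool frame: the origin (TCP) lies midway between the tips of the shut fingers; the grasp point (between the pads) lies 19 mm behind it (robot.pinch_z is the distance from the TCP to the grasp point, in m); x points along the fingers, y is the direction in which the jaws open and shut, and the axes are right-handed (so a half turn about x gives the same grasp; the last joint's range is limited). The gripper opens to 94 mm and grips with 3 to 60 N. Pads are 16 mm wide; open, the fingers measure 119 mm over their backs; the gripper's body (75 mm by 177 mm) begins 78 mm behind the grasp point.
Start: joints at [-1.439, 0.087, 1.371, -0, 1.684, -0.103], TCP at [0.128, -0.535, 0.206] pointing down, gripper open.
Joint ranges: [-3.1, 3.1], [-0.76, 2.03], [0.27, 2.55], [-1.08, 4.22], [0.17, 2.65], [-2.57, 2.57]. Speed limits (rad/s): [2.79, 2.79, 3.14, 3.14, 3.14, 3.14].

### API

Orientations are given as [roll, pitch, yaw] about the fixed x, y, z axes, in that order (R = Rz(yaw) Ry(pitch) Rx(roll)).
In Python, from bench import robot, imaging gives the robot as it stands. The module is installed in compiled form; this text tells all that it offers.
- The arm moves only by the tool drive_tool, never from a script. Its argument "commands" is a list that holds one entry, the list of rows, each a list of 4 numbers: the shift along the tool's x, y, z as a fraction of full scale, then the turn about the tool's x as a fraction of full scale. A call has 1 to 20 rows; each row shifts and turns the commanded pose from where the row before left it, along the tool's axes as they then stand; what a row does not reach is not made up. Full scale, the value 1, is 0.25 m for a shift and 360 degrees for a turn. A row lasts 1/10 s, in which the tool goes at most 50 mm and 8.59 degrees, less where a joint would pass 70% of its speed; a pose out of reach is approached as far as the arm can. A call with a number of a shift or a turn outside -1 to 1 is refused whole. A call with a gripper value outside its range is refused whole. "grip" is the opening, from 0 (shut) to 1 (fully open), set as the call begins (left out, the last holds). The fingers move at their own pace and stop on an object; the grip force is fixed at half the most. Time passes only in rows, so rows that do not move let the fingers close. It gives the time, the measured TCP pose, the force and the opening at its end, in the units of the state.
- robot.get_obs(): the state, without advancing time (a new reading comes with each control period).
- imaging.snapshot(name): name is "side" or "top" or "wrist"; returns a dict with "pixels" (420x560x3 uint8, red, green, blue), "z_map" (420x560 float32, m along the optical axis (not along the pixel's ray), 0 where there is no reading), "mtx" (3x3 intrinsics, pixels), "k1" (the pictures are not rectified: a ray, as slopes to the right and down, at radius r is drawn at 1 + k1 r^2 times it, then the intrinsics apply), "extrinsics" (4x4, takes a point from world to camera coordinates). Camera axes: x right, y up, looking along -z (the intrinsics and any distortion apply to the point x, -y, -z); pixel columns grow to the right and rows downward; lengths in m; the calibration is good to about 2 mm. A picture is of the moment at which its call begins.
- robot.close_job(): hands the job in, once; it reports no verdict.
The state is a dict: "time": time; "joint_positions": joint angles; "qvel": joint speeds; "joint_torque": joint torques, N m; "tool_pos": TCP position; "ee_rot": TCP orientation; "wrist_force": force on the tool from outside, world axes, zero at the start; "wrist_torque": the same for the moment, N m; "width": finger opening in m.
Only numpy, scipy, OpenCV 4.12 (cv2) and the standard library are available. Lean on these libraries where they do the work, as an engineer would, in place of code of your own. Each camera call takes 0.05 s, during which the arm holds its last target.

## Working session

There is one attempt and no reset: what is moved stays moved. The work goes in short steps, Python scripts to look and compute and a tool call to move; the robot and the scene stay as the last step left them, time stands still between calls to the robot, and variables do not carry over. Pictures are saved under pics/ and viewed, and the job is handed in when it is done.

Besides the shell and the picture viewer there is one more tool, called as name(argument=value, ...) on one line, values as JSON. drive_tool: Moves the arm, as the interface text tells. Shift numbers are shares of 0.25 m and turn numbers shares of 360 degrees, none past 1 either way. Its arguments: {"type":"object","properties":{"commands":{"type":"array","items":{"type":"array","items":{"type":"array","items":{"type":"number","minimum":-1,"maximum":1}}}},"grip":{"type":"number"}},"required":["commands"]}

```bash
mkdir -p pics; cat > h.py <<'E'
import numpy as np, cv2
from bench import robot, imaging
def snap(n, f):
    s=imaging.snapshot(n); cv2.imwrite('pics/'+f+'.png', s['pixels'][:,:,::-1]); np.savez('pics/'+f+'.npz',**s); return s
def load(f): return dict(np.load('pics/'+f+'.npz'))
def rays(s,uv):
    K=s['mtx']; k=float(s['k1']); uv=np.atleast_2d(np.asarray(uv,float))
    d=cv2.undistortPoints(uv[:,None,:],K,np.array([k,0,0,0,0.]))[:,0]
    E=s['extrinsics']; R=E[:3,:3]; t=E[:3,3]
    dc=np.c_[d[:,0],-d[:,1],-np.ones(len(d))]
    return -R.T@t, dc@R   # z-depth scaled
def depth(s,uv):
    uv=np.atleast_2d(uv); o,d=rays(s,uv); z=s['z_map'][uv[:,1].astype(int),uv[:,0].astype(int)]
    return o+d*z[:,None]
def plane(s,uv,z):
    o,d=rays(s,uv); return o+d*((z-o[2])/d[:,2])[:,None]
def proj(s,P):
    P=np.atleast_2d(P);E=s['extrinsics'];c=P@E[:3,:3].T+E[:3,3]
    x=c[:,0]/-c[:,2];y=-c[:,1]/-c[:,2];f=1+float(s['k1'])*(x*x+y*y)
    return np.c_[x*f,y*f]@s['mtx'][:2,:2].T+s['mtx'][:2,2]
E
python3 - <<'E'
from h import *
np.set_printoptions(precision=4,suppress=True)
print(robot.get_obs(), robot.pinch_z)
for n in ['side','top','wrist']:
    s=snap(n,n+'0'); o,d=rays(s,[[280,210]]); print(n,s['mtx'],s['k1'],o,d)
E
```

```text
{'time': 0.0, 'joint_positions': array([-1.4391,  0.0879,  1.3722, -0.    ,  1.6836, -0.1031]), 'qvel': array([-0.001 , -0.0012,  0.0014,  0.002 ,  0.0019, -0.0011]), 'joint_torque': array([  0.0009, -34.0182, -30.2426,   0.0718,   0.033 ,  -0.0002]), 'tool_pos': array([ 0.1279, -0.5344,  0.2043]), 'ee_rot': array([-1.6597,  1.5686,  1.7167]), 'wrist_force': array([-0.6739,  0.1917,  0.3081]), 'wrist_torque': array([-0.0314, -0.0165,  0.0048]), 'width': 0.09392351072165395} 0.0188
side [[437.7529   0.     278.9644]
 [  0.     437.7529 206.0867]
 [  0.       0.       1.    ]] -0.10015422717213461 [ 0.3281 -0.4707  0.8056] [[ 0.2636  0.6118 -0.7458]]
top [[419.2985   0.     286.0961]
 [  0.     419.2985 219.8202]
 [  0.       0.       1.    ]] -0.013939505821679587 [0.407  0.127  1.0894] [[ 0.2034 -0.0015 -0.9795]]
wrist [[321.6617   0.     281.9193]
 [  0.     321.6617 209.3694]
 [  0.       0.       1.    ]] -0.020964007027503343 [ 0.2038 -0.516   0.3829] [[-0.2661 -0.0552 -0.9624]]
```

View pics/side0.png

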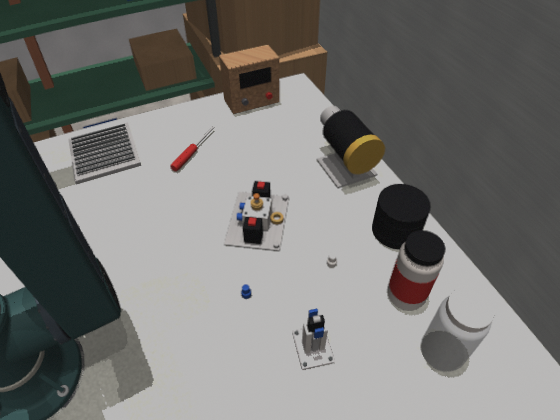

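View pics/top0.png

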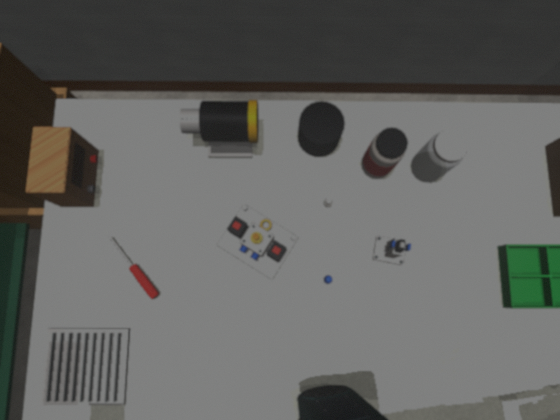

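View pics/wrist0.png

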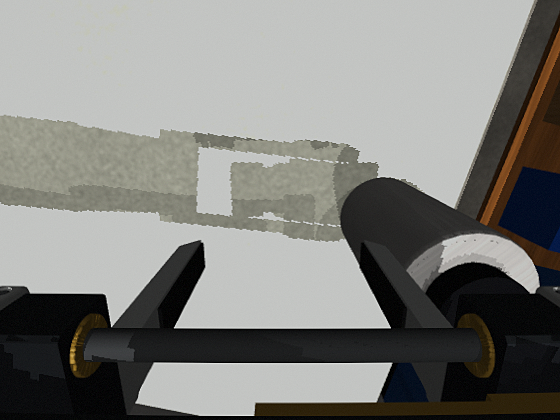

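The side view shows the tweezers in their stand near (316,325) and the valve near (258,212), with its orange head near (257,201). In the top view the tweezers are at (399,247) and the valve at (257,238). Next I'll zoom in and measure.

```bash
python3 - <<'E'
from h import *
for n,boxes in [('side',[(285,295,60,80),(220,170,80,80)]),('top',[(365,225,55,50),(210,198,95,85)])]:
    s=load(n+'0'); ims=[]
    for x,y,w,h in boxes:
        c=s['pixels'][y:y+h,x:x+w,::-1]; ims.append(cv2.resize(c,(390,390*h//w if False else 390),interpolation=cv2.INTER_NEAREST))
    cv2.imwrite('pics/z_%s.png'%n,np.hstack(ims))
    hsv=cv2.cvtColor(s['pixels'],cv2.COLOR_RGB2HSV)
    for nm,lo,hi in [('blue',(105,150,40),(130,255,255)),('orange',(8,140,100),(22,255,255)),('red',(0,180,90),(5,255,255))]:
        m=cv2.inRange(hsv,lo,hi); k,l,st,ce=cv2.connectedComponentsWithStats(m)
        for i in range(1,k):
            if 4<=st[i,4]<400: 
                p=depth(s,np.array([ce[i].round()]))[0]; print(n,nm,st[i],ce[i].round(1),p.round(4))
E
```

```text
side blue [240 203   5   6  22] [241.5 205.3] [0.5248 0.2158 0.0322]
side blue [237 213   5   7  29] [239.1 216.2] [0.5053 0.1829 0.0357]
side blue [242 285   9  13  89] [245.7 291.5] [ 0.4496 -0.0062  0.0212]
side blue [310 309   7   8  42] [312.8 312.1] [ 0.5291 -0.146   0.1114]
side blue [314 327   9  11  78] [318.5 332.2] [ 0.521  -0.182   0.1069]
side orange [370 135  11   6  36] [374.3 137.3] [0.8578 0.1887 0.1495]
side orange [345 139  18  20 136] [352.2 147.9] [0.8017 0.1925 0.1317]
side orange [253 193   6   5  24] [255.9 195.2] [0.5507 0.1829 0.0871]
side red [266  93   5   4  12] [268.   94.1] [0.7544 0.6012 0.0498]
side red [172 144  25  25 206] [184.3 156. ] [0.4459 0.4602 0.0219]
side red [258 182   7   6  33] [260.9 184.3] [0.5816 0.2308 0.0663]
side red [249 218   7   7  41] [252.2 220.9] [0.5194 0.1307 0.0671]
top blue [242 247   4   3   8] [243.2 248.2] [0.5275 0.2181 0.0367]
top blue [253 254   4   4  12] [254.5 255.5] [0.507  0.1899 0.0417]
top blue [327 277   3   4   9] [328.1 278.8] [0.4507 0.0047 0.0345]
top orange [249 101   8   4  25] [252.6 102.2] [0.8696 0.1919 0.144 ]
top orange [249 126   7   9  61] [252.  129.9] [0.8026 0.1939 0.1326]
top orange [253 234   6   6  28] [255.2 236.3] [0.5505 0.1853 0.0902]
```

```bash
ls pics
```

```text
side0.npz
side0.png
top0.npz
top0.png
wrist0.npz
wrist0.png
z_side.png
z_top.png
```

View pics/z_side.png

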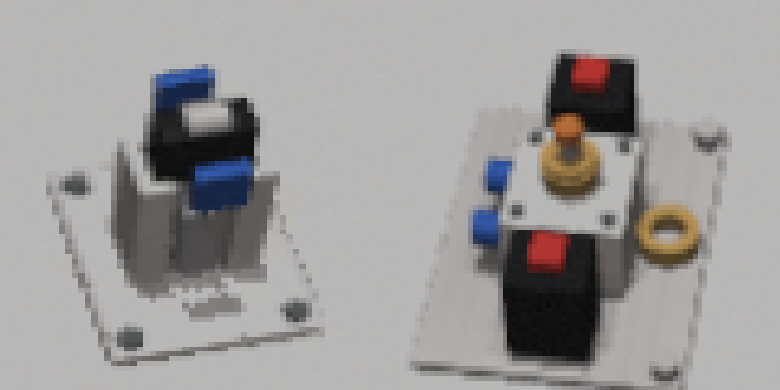

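View pics/z_top.png

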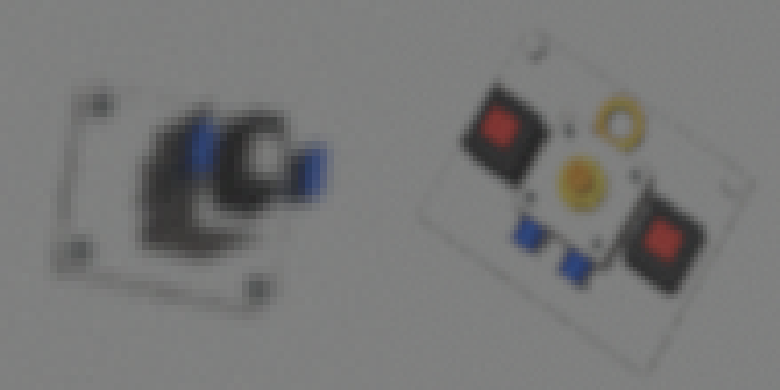

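```bash
cat >> h.py <<'E'
from scipy.spatial.transform import Rotation as Ro
def tool(o=None):
    o=o or robot.get_obs(); return np.array(o['tool_pos']), Ro.from_euler('xyz',o['ee_rot']).as_matrix()
def hd(v): return np.degrees(np.arctan2(v[1],v[0]))
E
python3 - <<'E'
from h import *
np.set_printoptions(precision=4,suppress=True)
p,R=tool(); print(R, 'tool y heading',hd(R[:,1]))
t=np.array([.525,-.164]); d=np.r_[t-p[:2],0.05]; print('shift tool',R.T@d/0.25)
s=load('side0')
# stand orientation: depth points near the stand at plate
print('pads dir', hd(np.array([.529-.521,.036])), 'plugs', hd(np.array([.0622,.1001])))
E
```

```text
[[-0.0003  0.2327 -0.9726]
 [ 0.0017 -0.9726 -0.2327]
 [-1.     -0.0017 -0.0001]] tool y heading -76.54622769149493
shift tool [-0.198  -1.0721 -1.8897]
pads dir 77.47119229084848 plugs 58.144065778930766
```

drive_tool(commands=[[[-0.015,-0.076,-0.135,0],[-0.015,-0.076,-0.135,0],[-0.015,-0.076,-0.135,0],[-0.015,-0.076,-0.135,0],[-0.015,-0.076,-0.135,0],[-0.015,-0.076,-0.135,0],[-0.015,-0.076,-0.135,0],[-0.015,-0.076,-0.135,0],[-0.015,-0.076,-0.135,0],[-0.015,-0.076,-0.135,0],[-0.015,-0.076,-0.135,0],[-0.015,-0.076,-0.135,0],[-0.015,-0.076,-0.135,0],[-0.015,-0.076,-0.135,0]]], grip=1)

```text
time: 1.55
tool_pos: [0.5265, -0.165, 0.2577]
ee_rot: [-0.218, 1.57, -3.125]
wrist_force: [0.3, -0.6, -0.2]
width: 0.0939
```

drive_tool(commands=[[[0,0,0,-0.0235],[0,0,0,-0.0235],[0,0,0,-0.0235],[0,0,0,-0.0235],[0,0,0,-0.0235],[0,0,0,-0.0235],[0,0,0,-0.0235],[0,0,0,-0.0235],[0,0,0,-0.0235],[0,0,0,-0.0235],[0,0,0,-0.0235],[0,0,0,-0.0235],[0,0,0,-0.0235],[0,0,0,-0.0235],[0,0,0,-0.0235],[0,0,0,-0.0235],[0,0,0,-0.0235],[0,0,0,-0.0235],[0,0,0,0],[0,0,0,0]]])

```text
time: 3.55
tool_pos: [0.5255, -0.1662, 0.2576]
ee_rot: [3.077, 1.57, 2.825]
wrist_force: [-0.7, 0.7, -0.5]
width: 0.0943
```

```bash
python3 - <<'E'
from h import *
np.set_printoptions(precision=4,suppress=True)
p,R=tool(); print(p,R, 'tool y heading',hd(R[:,1]),robot.get_obs()['joint_positions'])
snap('wrist','w1')
E
```

```text
[ 0.5255 -0.1662  0.2576] [[-0.0006  0.2494  0.9684]
 [ 0.0002  0.9684 -0.2494]
 [-1.      0.     -0.0006]] tool y heading 75.55596701441785 [-0.4092  0.0863  1.2693 -0.0001  1.7866 -1.7279]
```

View pics/w1.png

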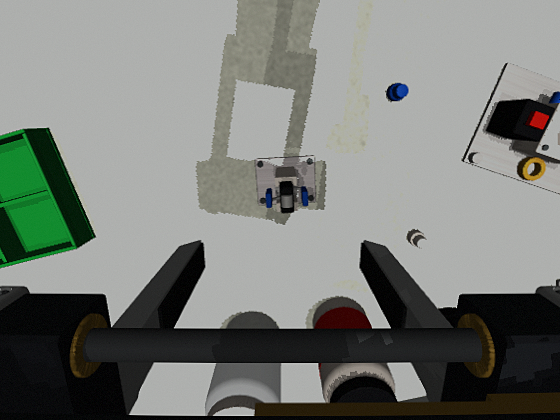

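The wrist view shows the tweezers in their stand at (287,195), with blue pads at about (269,198) and (304,197). The fitting is at (397,92), and the valve is partly in view on the right. I'll measure the pads and stand here.

```bash
python3 - <<'E'
from h import *
np.set_printoptions(precision=4,suppress=True)
s=load('w1'); im=s['pixels']
c=im[145:225,245:330,::-1]; cv2.imwrite('pics/w1z.png',cv2.resize(c,None,fx=7,fy=7,interpolation=cv2.INTER_CUBIC))
hsv=cv2.cvtColor(im,cv2.COLOR_RGB2HSV); m=cv2.inRange(hsv,(105,120,30),(130,255,255))
k,l,st,ce=cv2.connectedComponentsWithStats(m); P=[]
for i in range(1,k):
    if st[i,4]<12: continue
    ys,xs=np.where(l==i); q=depth(s,np.c_[xs,ys]); print(st[i],ce[i],'z range',np.percentile(q[:,2],[2,50,98]))
    t=q[:,2]>0.108; 
    if 240<ce[i][0]<330: print(' top pts',t.sum(),q[t].mean(0),q[t].min(0),q[t].max(0)); P.append(q[t].mean(0))
print(np.mean(P,0), hd(P[1]-P[0]), np.linalg.norm(P[1]-P[0]))
# stand plate screws / corners
g=cv2.cvtColor(im,cv2.COLOR_RGB2GRAY); q=depth(s,np.array([[x,y] for y in range(420) for x in range(560)])).reshape(420,560,3)
z=q[...,2]; 
m=(z>0.08)&(z<0.095)&(np.hypot(q[...,0]-.525,q[...,1]+.164)<.06); print('stand top',m.sum()); 
pts=q[m][:,:2]; print(pts.min(0),pts.max(0)); print(cv2.minAreaRect(pts.astype(np.float32)*1000))
m=(z>0.0025)&(z<0.012)&(np.hypot(q[...,0]-.525,q[...,1]+.164)<.09); print(m.sum(),cv2.minAreaRect(q[m][:,:2].astype(np.float32)*1000))
E
```

```text
[389  83  19  18 232] [398.0905  91.069 ] z range [0.01   0.0279 0.0307]
[549  92  11  11  82] [555.4756  97.8293] z range [0.0176 0.0314 0.0355]
[301 187   8  19 107] [304.3551 196.1308] z range [0.0903 0.1128 0.3977]
 top pts 86 [ 0.5274 -0.1428  0.1243] [ 0.4491 -0.1462  0.1082] [ 0.5388 -0.1389  0.4362]
[265 188   7  20 105] [268.5048 198.1714] z range [0.0906 0.1127 0.1143]
 top pts 80 [ 0.5228 -0.1797  0.1128] [ 0.5155 -0.183   0.1081] [ 0.5308 -0.1764  0.115 ]
[ 0.5251 -0.1613  0.1185] -97.05496731880297 0.038897614012938744
stand top 328
[ 0.5058 -0.1812] [ 0.5485 -0.1393]
((526.955322265625, -161.71478271484375), (42.71451187133789, 38.99543380737305), 78.3292465209961)
1737 ((527.0907592773438, -161.7427215576172), (80.00350189208984, 64.06942749023438), 78.86206817626953)
```

View pics/w1z.png

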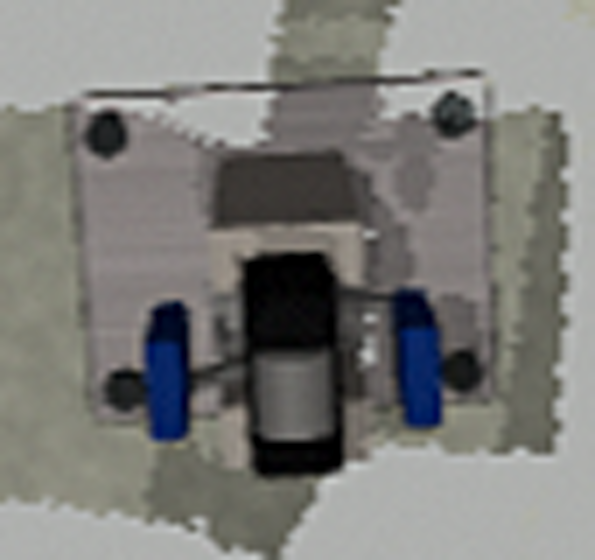

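drive_tool(commands=[[[0,0.01,0.0,-0.008],[0.1,0.01,0.0,0],[0.1,0,0,0],[0.1,0,0,0],[0.1,0,0,0],[0.1,0,0,0],[0.08,0,0,0],[0.06,0,0,0],[0.06,0,0,0],[0,0,0,0],[0,0,0,0]]])

```text
time: 4.7
tool_pos: [0.5269, -0.1616, 0.0833]
ee_rot: [-0.498, 1.57, -0.697]
wrist_force: [0.0, 0.5, -0.6]
width: 0.0941
```

```bash
python3 - <<'E'
from h import *
np.set_printoptions(precision=4,suppress=True)
p,R=tool(); print(p, 'tool y heading',hd(R[:,1]),robot.get_obs()['wrist_force'])
s=snap('wrist','w2'); q=snap('side','s2')
cv2.imwrite('pics/s2z.png',cv2.resize(q['pixels'][230:380,230:430,::-1],None,fx=4,fy=4,interpolation=cv2.INTER_CUBIC))
E
```

```text
[ 0.5269 -0.1616  0.0833] tool y heading 78.59329459666472 [ 0.0173  0.4715 -0.65  ]
```

View pics/w2.png

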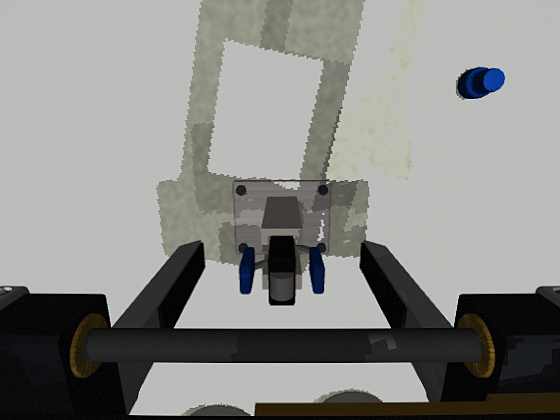

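View pics/s2z.png

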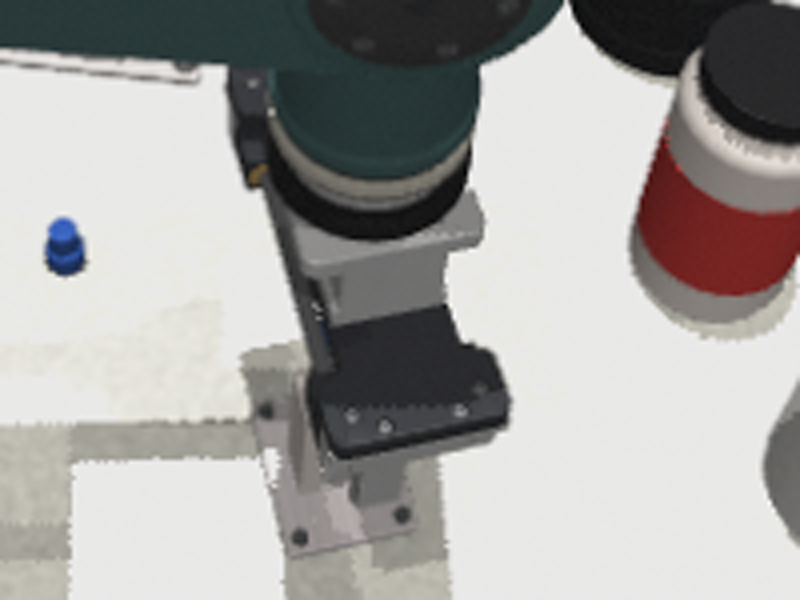

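```bash
python3 - <<'E'
from h import *
np.set_printoptions(precision=4,suppress=True)
p,R=tool(); s=load('w2'); im=s['pixels']
hsv=cv2.cvtColor(im,cv2.COLOR_RGB2HSV); m=cv2.inRange(hsv,(105,120,20),(130,255,255))
k,l,st,ce=cv2.connectedComponentsWithStats(m)
for i in range(1,k):
    if st[i,4]<30 or not 230<ce[i][0]<340: continue
    ys,xs=np.where(l==i); q=depth(s,np.c_[xs,ys]); q=q[(q[:,2]>.11)&(q[:,2]<.117)]; t=(q-p)@R
    print(len(t),np.percentile(q,[2,50,98],axis=0)[:, :], 'tool y,z',np.percentile(t,[2,50,98],axis=0)[:,1:])
# finger tips
for uv in [(190,250),(375,250),(195,262),(370,262)]:
    q=depth(s,np.array([uv])); print(uv,(q-p)@R)
E
```

```text
307 [[ 0.5157 -0.183   0.1103]
 [ 0.5227 -0.1795  0.1129]
 [ 0.5302 -0.1764  0.1143]] tool y,z [[-0.0209 -0.0082]
 [-0.0183 -0.0012]
 [-0.0159  0.0064]]
319 [[ 0.523  -0.146   0.1105]
 [ 0.5295 -0.1429  0.113 ]
 [ 0.5372 -0.1394  0.1142]] tool y,z [[ 0.0163 -0.0084]
 [ 0.019  -0.0017]
 [ 0.0218  0.006 ]]
(190, 250) [[-0.0149 -0.0495 -0.0113]]
(375, 250) [[-0.013   0.052  -0.0105]]
(195, 262) [[-0.0195 -0.0459 -0.0063]]
(370, 262) [[-0.0212  0.0473 -0.0071]]
```

drive_tool(commands=[[[0,0,-0.004,-0.002],[0,0,0,0],[0,0,0,0],[0,0,0,0],[0,0,0,0],[0,0,0,0],[0,0,0,0],[0,0,0,0],[0,0,0,0],[0,0,0,0]]], grip=0)

```text
time: 5.8
tool_pos: [0.5258, -0.1614, 0.0833]
ee_rot: [-0.701, 1.57, -0.887]
wrist_force: [-0.8, -0.5, 2.2]
width: 0.0235
```

drive_tool(commands=[[[0,0,0,0],[0,0,0,0],[0,0,0,0]]])

```text
time: 6.1
tool_pos: [0.5258, -0.1614, 0.0833]
ee_rot: [-0.726, 1.57, -0.912]
wrist_force: [-0.1, 0.3, 2.0]
width: 0.0236
```

```bash
python3 - <<'E'
from h import *
s=snap('wrist','w3')
cv2.imwrite('pics/w3z.png',cv2.resize(s['pixels'][170:330,190:375,::-1],None,fx=4,fy=3.7,interpolation=cv2.INTER_CUBIC))
E
```

```text
(no output)
```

View pics/w3z.png

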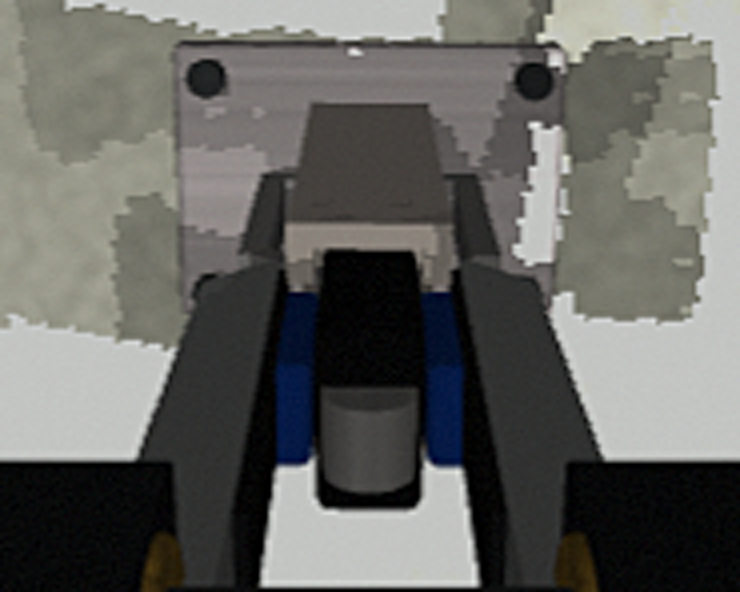

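The fingers are squeezing both pads against the block, centred. Now I'll lift straight up.

drive_tool(commands=[[[-0.02,0,0,0],[-0.04,0,0,0],[-0.05,0,0,0],[-0.05,0,0,0],[-0.05,0,0,0],[-0.05,0,0,0],[-0.05,0,0,0],[-0.05,0,0,0],[-0.05,0,0,0],[-0.05,0,0,0],[-0.04,0,0,0],[-0.02,0,0,0],[0,0,0,0],[0,0,0,0]]])

```text
time: 7.55
tool_pos: [0.5255, -0.1611, 0.2125]
ee_rot: [2.975, 1.57, 2.788]
wrist_force: [-0.7, 0.3, -1.0]
width: 0.0238
```

```bash
python3 - <<'E'
from h import *
np.set_printoptions(precision=4,suppress=True)
s=snap('side','s4'); snap('top','t4')
cv2.imwrite('pics/s4z.png',cv2.resize(s['pixels'][170:370,200:400,::-1],None,fx=3,fy=3,interpolation=cv2.INTER_CUBIC))
p,R=tool(); print(p,hd(R[:,1]), robot.get_obs()['wrist_force'],robot.get_obs()['width'])
w=snap('wrist','w4')
E
```

```text
[ 0.5254 -0.1611  0.2121] 79.33214840109554 [ 1.1527 -0.8363 -1.2647] 0.02385169099868346
```

View pics/s4z.png

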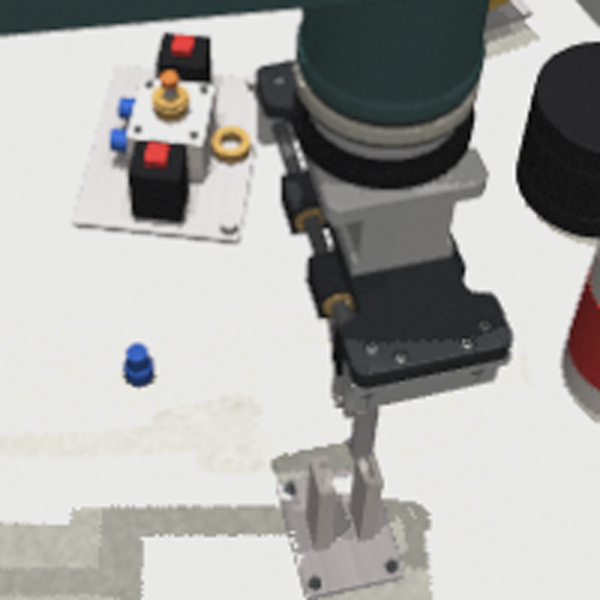

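View pics/w4.png

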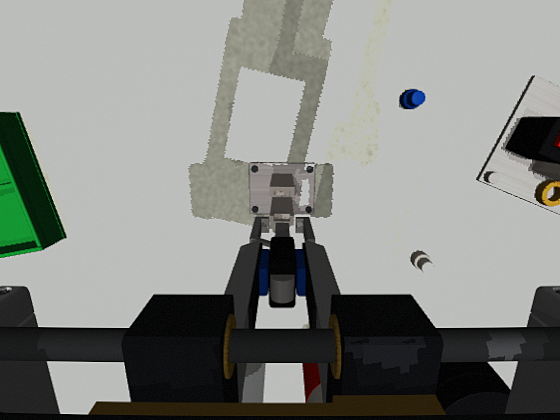

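```bash
python3 - <<'E'
from h import *
np.set_printoptions(precision=4,suppress=True)
S={n:load(n+'0') for n in('side','top')}
def comps(s,lo,hi,box):
    x,y,w,h=box; hsv=cv2.cvtColor(s['pixels'],cv2.COLOR_RGB2HSV); m=cv2.inRange(hsv,lo,hi); mm=m*0; mm[y:y+h,x:x+w]=m[y:y+h,x:x+w]
    k,l,st,ce=cv2.connectedComponentsWithStats(mm); return [(st[i],ce[i]) for i in range(1,k) if st[i,4]>4]
def tri(a,b):
    o1,d1=rays(S['side'],[a]);o2,d2=rays(S['top'],[b]);d1=d1[0];d2=d2[0]
    A=np.c_[d1,-d2]; x=np.linalg.lstsq(A,o2-o1,rcond=None)[0]; P1=o1+d1*x[0];P2=o2+d2*x[1]; return (P1+P2)/2,np.linalg.norm(P1-P2)
for n,b in [('side',(225,170,70,75)),('top',(210,200,90,85))]:
    print(n,[(c[0][4],c[1].round(1)) for c in comps(S[n],(5,140,70),(14,255,255),b)],[(c[0][4],c[1].round(1)) for c in comps(S[n],(0,130,40),(4,255,255),b)])
for n in S:
    s=S[n]; q=depth(s,np.array([[x,y] for y in range(420) for x in range(560)])).reshape(420,560,3); z=q[...,2]
    r=np.hypot(q[...,0]-.5505,q[...,1]-.182)
    for a,b2,rr in [(.003,.012,.13),(.046,.056,.05),(.075,.11,.03)]:
        m=(z>a)&(z<b2)&(r<rr); print(n,a,m.sum(),cv2.minAreaRect(q[m][:,:2].astype(np.float32)*1000), q[m].mean(0), np.percentile(z[m],95))
E
```

```text
side [(np.int32(31), array([255.9, 195.6]))] [(np.int32(53), array([260.4, 185. ])), (np.int32(66), array([251.6, 221.2]))]
top [] [(np.int32(40), array([236.1, 225. ])), (np.int32(39), array([276. , 249.6]))]
side 0.003 1320 ((547.81396484375, 160.130615234375), (207.7150421142578, 215.28421020507812), 56.60859680175781) [0.543  0.1626 0.0052] 0.008410739129350617
side 0.046 444 ((549.2255859375, 183.03988647460938), (85.54682159423828, 60.053043365478516), 59.17356491088867) [0.549  0.1794 0.0499] 0.05336330368111243
side 0.075 33 ((548.4630126953125, 181.15594482421875), (12.295812606811523, 12.046178817749023), 60.9046745300293) [0.5484 0.1803 0.0853] 0.08945176316959544
top 0.003 2063 ((550.1947021484375, 183.76300048828125), (257.4792175292969, 247.2127685546875), 5.067378044128418) [0.5435 0.1816 0.006 ] 0.009415025034194002
top 0.046 504 ((551.1099853515625, 183.28370666503906), (89.60396575927734, 59.843910217285156), 57.99592971801758) [0.5504 0.1834 0.0509] 0.054159823159666234
top 0.075 28 ((551.535888671875, 182.07191467285156), (13.346907615661621, 11.407135963439941), 0.3923703730106354) [0.5508 0.1828 0.0874] 0.09061786248454232
```

drive_tool(commands=[[[0,0.06,0.003,0],[0,0.11,0.003,0],[0,0.13,0.003,0],[0,0.13,0.003,0],[0,0.14,0.003,0],[0,0.14,0.003,0],[0,0.14,0.003,0],[0,0.14,0.003,0],[0,0.13,0.003,0],[0,0.11,0,0],[0,0.06,0,0],[0,0,0,0.0195],[0,0,0,0.0195],[0,0,0,0.0195],[0,0,0,0],[0,0,0,0],[0,0,0,0]]])

```text
time: 9.4
tool_pos: [0.592, 0.1544, 0.2129]
ee_rot: [-1.866, 1.571, -2.419]
wrist_force: [0.9, -0.6, -0.9]
width: 0.0236
```

```bash
python3 - <<'E'
from h import *
np.set_printoptions(precision=4,suppress=True)
p,R=tool(); o=robot.get_obs(); print(p,hd(R[:,1]), o['wrist_force'],o['width'],o['joint_positions'])
w=snap('wrist','w5'); print(proj(w,[[.55,.182,.089]]))
E
```

```text
[0.592  0.1544 0.2129] 58.35870136306622 [ 0.9008 -0.6083 -0.8649] 0.023613552081856132 [ 0.1625  0.2248  1.1998 -0.0001  1.7173 -0.8561]
[[283.3223 151.9125]]
```

View pics/w5.png

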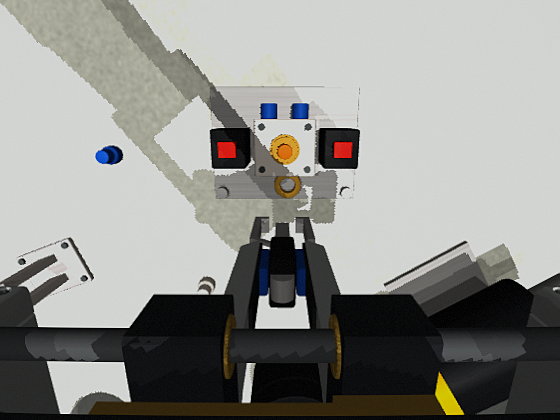

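The view shows the valve fully: orange head at about (285,152), plugs at (227,149) and (343,149), with the open legs at (262,222) and (302,222). Next I'll measure the head, the valve axes and the legs in the tool frame.

```bash
cat > m.py <<'E'
from h import *
import sys
np.set_printoptions(precision=4,suppress=True)
def meas(s):
    p,R=tool(); im=s['pixels']; hsv=cv2.cvtColor(im,cv2.COLOR_RGB2HSV)
    q=depth(s,np.array([[x,y] for y in range(420) for x in range(560)])).reshape(420,560,3); z=q[...,2]
    near=np.hypot(q[...,0]-.55,q[...,1]-.182)
    m=cv2.inRange(hsv,(5,150,60),(16,255,255)); head=(m>0)&(z>.082)&(z<.1)&(near<.03)
    print('head n',head.sum(),'median z',np.median(z[head]), 'hull c', end=' ')
    ys,xs=np.where(head); (cx,cy),rr=cv2.minEnclosingCircle(np.c_[xs,ys].astype(np.float32)); print(cx,cy,rr)
    zt=np.percentile(z[head],60); H=plane(s,[[cx,cy]],zt)[0]; print('head plane',H,'mean',q[head].mean(0), 'diam', np.ptp(q[head],axis=0))
    print('in tool', (H-p)@R)
    r=cv2.inRange(hsv,(0,180,60),(4,255,255)); k,l,st,ce=cv2.connectedComponentsWithStats(r); P=[]
    for i in range(1,k):
        if st[i,4]>40:
            ys,xs=np.where(l==i); qq=q[ys,xs]; 
            if np.median(np.hypot(qq[:,0]-.55,qq[:,1]-.182))<.08:
                t=qq[:,2]>.06; c=plane(s,[ce[i]],.068)[0]; P.append(c); print('plug',st[i,4],ce[i],c,np.median(qq[:,2]))
    if len(P)==2: print('mid',np.mean(P,0),'heading',hd(P[1]-P[0]),np.linalg.norm(P[1]-P[0]))
    b=(z>.047)&(z<.055)&(near<.05)&(hsv[...,1]<60); print('manifold',cv2.minAreaRect(q[b][:,:2].astype(np.float32)*1000))
    return q
if __name__=='__main__':
    s=load('w5'); q=meas(s); p,R=tool()
    t=(q-p)@R
    leg=(np.abs(t[...,2])<.03)&(t[...,0]>.03)&(t[...,0]<.09)&(np.abs(t[...,1])<.05)
    ys,xs=np.where(leg); print('legs',leg.sum(),xs.min(),xs.max(),ys.min(),ys.max())
    for sg in (-1,1):
        a=t[leg&(np.sign(t[...,1])==sg)]; print(sg,len(a),np.percentile(a,[2,50,98],axis=0))
    c=s['pixels'][200:320,220:345,::-1]; cv2.imwrite('pics/w5z.png',cv2.resize(c,None,fx=5,fy=5,interpolation=cv2.INTER_CUBIC))
E
python3 m.py
```

```text
head n 168 median z 0.08733818587860867 hull c 284.2173767089844 151.3478240966797 7.389481544494629
head plane [0.5501 0.1829 0.0875] mean [0.5501 0.1829 0.0873] diam [0.0132 0.0134 0.0044]
in tool [ 0.1254  0.0023 -0.0506]
plug 293 [226.3379 149.4266] [0.52   0.1341 0.068 ] 0.06713923976079528
plug 294 [342.5646 149.4592] [0.5805 0.2324 0.068 ] 0.06720421290906506
mid [0.5502 0.1833 0.068 ] heading 58.391380791907906 0.11548112731423676
manifold ((550.570556640625, 183.04150390625), (81.48251342773438, 59.27861404418945), 58.33622741699219)
legs 685 251 312 217 239
-1 341 [[ 0.0313 -0.0213 -0.0049]
 [ 0.0556 -0.0155 -0.0043]
 [ 0.0659 -0.0004  0.0067]]
1 344 [[ 0.0314  0.0003 -0.0048]
 [ 0.0545  0.0153 -0.0042]
 [ 0.0671  0.0212  0.0068]]
```

View pics/w5z.png

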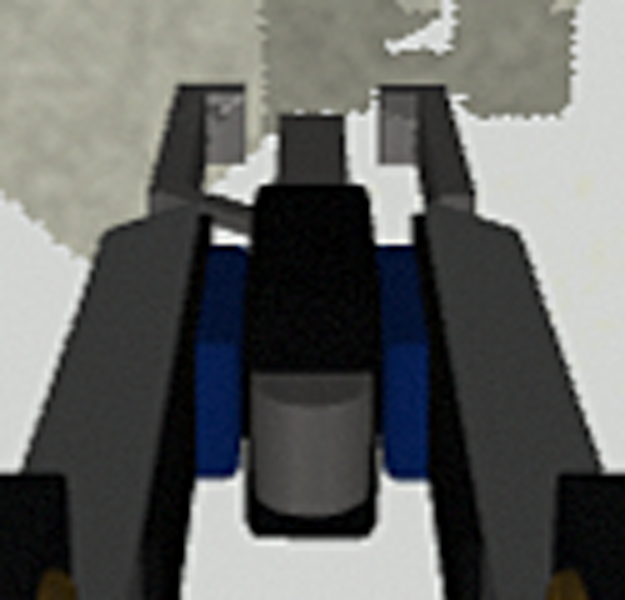

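drive_tool(commands=[[[0,0.005,-0.05,0],[0,0.004,-0.05,0],[0,0,-0.05,0],[0,0,-0.04,0],[0,0,-0.016,0],[0.03,0,0,0],[0.05,0,0,0],[0.05,0,0,0],[0.04,0,0,0],[0.02,0,0,0],[0,0,0,0],[0,0,0,0],[0,0,0,0]]])

```text
time: 10.75
tool_pos: [0.5499, 0.1835, 0.1662]
ee_rot: [0.742, 1.569, 0.189]
wrist_force: [0.7, -0.2, -0.9]
width: 0.0235
```

```bash
python3 - <<'E'
from h import *
np.set_printoptions(precision=4,suppress=True)
p,R=tool(); o=robot.get_obs(); print(p,hd(R[:,1]), o['wrist_force'],o['width'])
print('err tool',(np.array([.5501,.1829,.0875])-p)@R)
w=snap('wrist','w6'); s=snap('side','s6')
a=cv2.resize(w['pixels'][170:300,200:360,::-1],(480,390),interpolation=cv2.INTER_CUBIC)
b=cv2.resize(s['pixels'][140:250,200:310,::-1],(390,390),interpolation=cv2.INTER_CUBIC); cv2.imwrite('pics/c6.png',np.hstack([a,b])[:,:800])
E
```

```text
[0.5499 0.1835 0.1662] 58.266869822480245 [ 0.6763 -0.2027 -0.8993] 0.02345960446736022
err tool [ 0.0787 -0.0005  0.0004]
```

View pics/c6.png

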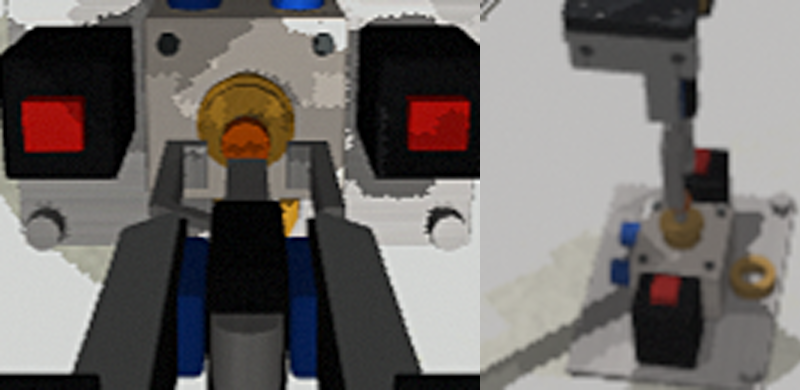

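drive_tool(commands=[[[0.02,0,0,0],[0.02,0,0,0],[0.02,0,0,0],[0.02,0,0,0],[0,0,0,0],[0,0,0,0]]])

```text
time: 11.45
tool_pos: [0.5493, 0.1834, 0.1451]
ee_rot: [-2.21, 1.57, -2.764]
wrist_force: [0.4, 0.4, -0.6]
width: 0.0236
```

drive_tool(commands=[[[0.004,0,0,0],[0.004,0,0,0],[0,0,0,0]]])

```text
time: 11.75
tool_pos: [0.5495, 0.1834, 0.1435]
ee_rot: [0.084, 1.571, -0.47]
wrist_force: [-0.6, 0.6, -1.0]
width: 0.0236
```

drive_tool(commands=[[[0.004,0,0,0],[0,0,0,0]]])

```text
time: 11.95
tool_pos: [0.5494, 0.1834, 0.1424]
ee_rot: [-1.748, 1.571, -2.301]
wrist_force: [0.0, -0.6, -1.5]
width: 0.0238
```

drive_tool(commands=[[[0.002,0,0,0],[0.002,0,0,0],[0,0,0,0]]])

```text
time: 12.25
tool_pos: [0.5494, 0.1834, 0.1413]
ee_rot: [-2.066, 1.571, -2.62]
wrist_force: [0.5, -0.1, -2.2]
width: 0.0236
```

drive_tool(commands=[[[0.002,0,0,0],[0,0,0,0]]])

```text
time: 12.45
tool_pos: [0.5494, 0.1834, 0.1408]
ee_rot: [-1.702, 1.571, -2.255]
wrist_force: [-0.8, 0.2, -2.7]
width: 0.0235
```

drive_tool(commands=[[[0.002,0,0,0],[0,0,0,0]]])

```text
time: 12.65
tool_pos: [0.5494, 0.1834, 0.1404]
ee_rot: [-1.53, 1.571, -2.084]
wrist_force: [-0.2, 0.3, -1.2]
width: 0.0236
```

drive_tool(commands=[[[0.002,0,0,0],[0,0,0,0]]])

```text
time: 12.85
tool_pos: [0.5495, 0.1835, 0.14]
ee_rot: [0.184, 1.571, -0.37]
wrist_force: [0.3, 0.9, -0.3]
width: 0.0235
```

drive_tool(commands=[[[0.002,0,0,0],[0,0,0,0]]])

```text
time: 13.05
tool_pos: [0.5496, 0.1835, 0.14]
ee_rot: [0.561, 1.57, 0.007]
wrist_force: [-0.8, -0.1, 1.2]
width: 0.0236
```

drive_tool(commands=[[[0.002,0,0,0],[0,0,0,0]]])

```text
time: 13.25
tool_pos: [0.5497, 0.1834, 0.1399]
ee_rot: [0.627, 1.57, 0.073]
wrist_force: [-1.9, -0.3, 4.4]
width: 0.0238
```

drive_tool(commands=[[[0,0,0,0],[0,0,0,0],[0,0,0,0]]])

```text
time: 13.55
tool_pos: [0.5497, 0.1835, 0.1399]
ee_rot: [0.633, 1.57, 0.079]
wrist_force: [-0.6, -0.1, 5.3]
width: 0.0235
```

```bash
python3 - <<'E'
from h import *
np.set_printoptions(precision=4,suppress=True)
w=snap('wrist','w7'); s=snap('side','s7'); o=robot.get_obs(); print(o['wrist_force'],o['wrist_torque'],o['tool_pos'])
a=cv2.resize(w['pixels'][170:300,200:360,::-1],(480,390),interpolation=cv2.INTER_CUBIC)
b=cv2.resize(s['pixels'][170:250,220:285,::-1],(320,390),interpolation=cv2.INTER_CUBIC); cv2.imwrite('pics/c7.png',np.hstack([a,b])[:,:800])
E
```

```text
[-0.5788 -1.0213  4.8974] [-0.1397  0.1651  0.0234] [0.5498 0.1835 0.1399]
```

View pics/c7.png

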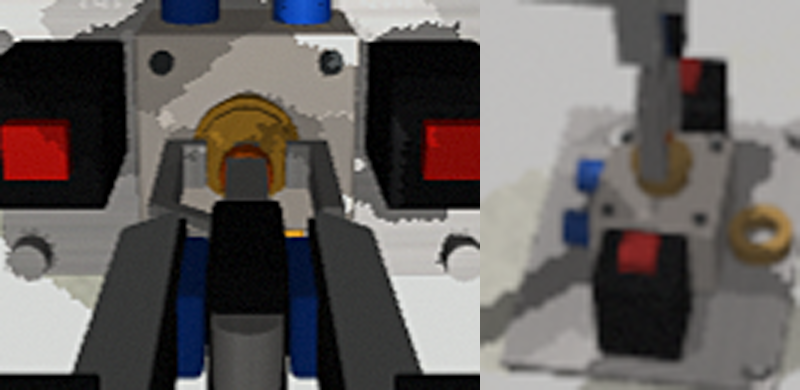

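The stop is resting on the head with about 5–6 N, and the lips stand beside the neck. I'll let go.

drive_tool(commands=[[[0,0,0,0],[0,0,0,0],[0,0,0,0],[0,0,0,0],[0,0,0,0],[0,0,0,0],[0,0,0,0],[0,0,0,0]]], grip=1)

```text
time: 14.45
tool_pos: [0.5494, 0.1834, 0.1387]
ee_rot: [-2.143, 1.57, -2.697]
wrist_force: [0.1, -1.1, -0.3]
width: 0.0844
```

```bash
python3 - <<'E'
from h import *
np.set_printoptions(precision=4,suppress=True)
w=snap('wrist','w8'); s=snap('side','s8'); o=robot.get_obs(); print(o['wrist_force'],o['tool_pos'])
a=cv2.resize(w['pixels'][170:330,180:380,::-1],(480,390),interpolation=cv2.INTER_CUBIC)
b=cv2.resize(s['pixels'][170:250,220:285,::-1],(320,390),interpolation=cv2.INTER_CUBIC); cv2.imwrite('pics/c8.png',np.hstack([a,b])[:,:800])
E
```

```text
[-0.5304 -0.6232  0.3589] [0.5494 0.1834 0.1389]
```

View pics/c8.png

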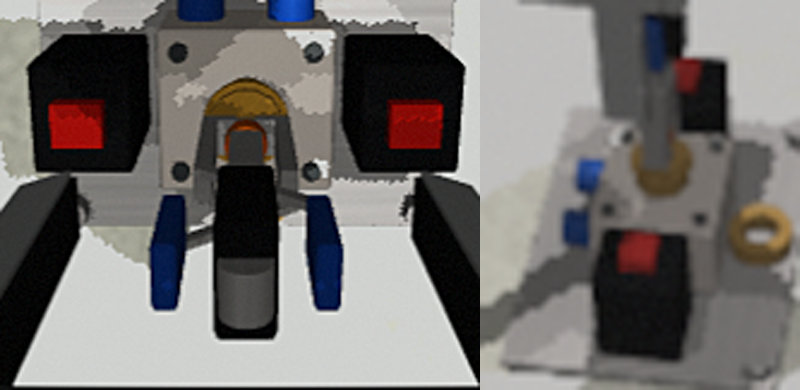

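drive_tool(commands=[[[-0.03,0,0,0],[-0.07,0,0,0],[-0.09,0,0,0],[-0.08,0,0,0],[-0.04,0,0,0],[0,0,0,0.0227],[0,0,0,0.0227],[0,0,0,0.0227],[0,0,0,0.0227],[0,0,0,0.0227],[0,0,0,0.0227],[0,0,0,0.0227],[0,0,0,0.0227],[0,0,0,0.0227],[0,0,0,0.0227],[0,0,0,0.0227],[0,0,0,0],[0,0,0,0],[0,0,0,0]]])

```text
time: 16.45
tool_pos: [0.5494, 0.1834, 0.2164]
ee_rot: [-0.39, 1.571, -2.511]
wrist_force: [0.8, -0.1, 0.2]
width: 0.0942
```

```bash
python3 - <<'E'
from h import *
np.set_printoptions(precision=4,suppress=True)
p,R=tool(); o=robot.get_obs(); print(p,hd(R[:,1]), o['wrist_force'],o['width'])
w=snap('wrist','w9'); s=snap('side','s9'); t=snap('top','t9')
b=cv2.resize(s['pixels'][150:250,215:300,::-1],(320,390),interpolation=cv2.INTER_CUBIC); cv2.imwrite('pics/c9.png',b)
E
```

```text
[0.5494 0.1834 0.2164] -31.503197205246085 [ 0.8291 -0.1299  0.1932] 0.09417652291828797
```

View pics/w9.png

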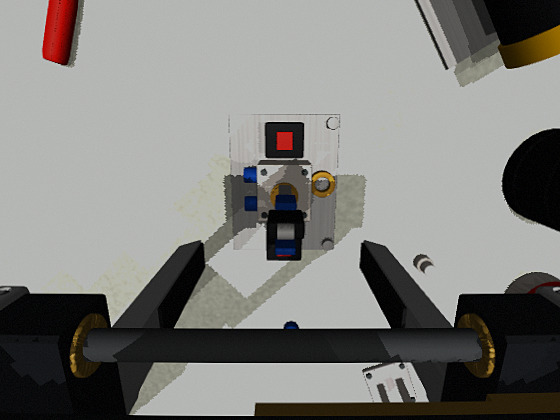

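View pics/c9.png

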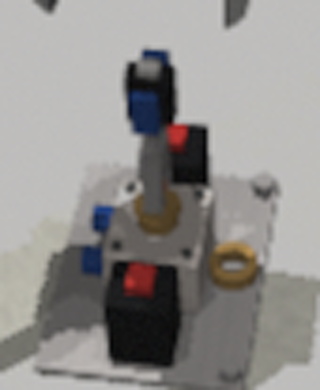

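```bash
python3 - <<'E'
from h import *
np.set_printoptions(precision=4,suppress=True)
p,R=tool(); s=load('w9'); hsv=cv2.cvtColor(s['pixels'],cv2.COLOR_RGB2HSV)
q=depth(s,np.array([[x,y] for y in range(420) for x in range(560)])).reshape(420,560,3); t=(q-p)@R
m=(np.abs(t[...,1])<.03)&(np.abs(t[...,2])<.04)&(q[...,2]>.12)&(q[...,2]<.19)
print('all',m.sum(),np.percentile(t[m],[1,50,99],axis=0), np.percentile(q[m][:,2],[1,99]))
b=m&(hsv[...,2]<45)&~((hsv[...,0]>100)&(hsv[...,0]<135)&(hsv[...,1]>150)); b2=b&(q[...,2]>.168)
for k in (b,b2): print('block',k.sum(),np.percentile(t[k],[1,50,99],axis=0))
bl=m&(hsv[...,0]>100)&(hsv[...,0]<135)&(hsv[...,1]>150)&(q[...,2]>.166)
n,l,st,ce=cv2.connectedComponentsWithStats(bl.astype(np.uint8))
for i in range(1,n):
    if st[i,4]>10: a=t[l==i]; print('pad',st[i,4],np.percentile(a,[2,50,98],axis=0)[:,1:],np.percentile(q[l==i][:,2],[2,98]))
E
```

```text
all 1698 [[ 0.037  -0.0123 -0.021 ]
 [ 0.0468  0.0015 -0.0053]
 [ 0.075   0.0147  0.0192]] [0.1414 0.1795]
block 731 [[ 0.0434 -0.0118 -0.0076]
 [ 0.046   0.0008 -0.0066]
 [ 0.0755  0.0149  0.0061]]
block 414 [[ 0.0432 -0.0117 -0.0075]
 [ 0.0447 -0.0003 -0.0027]
 [ 0.0481  0.0148  0.0063]]
pad 173 [[-0.0051 -0.0209]
 [ 0.0022 -0.0184]
 [ 0.0087 -0.0147]] [0.1673 0.1711]
pad 172 [[-0.0059  0.0142]
 [ 0.0016  0.0164]
 [ 0.0089  0.0197]] [0.1665 0.1711]
```

drive_tool(commands=[[[0,0.006,-0.003,0],[0.05,0,0,0],[0.07,0,0,0],[0.07,0,0,0],[0.06,0,0,0],[0.04,0,0,0],[0.012,0,0,0],[0,0,0,0],[0,0,0,0]]])

```text
time: 17.5
tool_pos: [0.5517, 0.1834, 0.1418]
ee_rot: [2.309, 1.569, 0.187]
wrist_force: [1.0, 0.2, 0.2]
width: 0.0943
```

drive_tool(commands=[[[0,0,0,0],[0,0,0,0],[0,0,0,0],[0,0,0,0],[0,0,0,0],[0,0,0,0],[0,0,0,0],[0,0,0,0]]], grip=0.4)

```text
time: 18.3
tool_pos: [0.5511, 0.1833, 0.1409]
ee_rot: [-0.087, 1.571, -2.209]
wrist_force: [0.2, 0.6, 0.6]
width: 0.038
```

```bash
python3 - <<'E'
from h import *
np.set_printoptions(precision=4,suppress=True)
p,R=tool(); o=robot.get_obs(); print(p,hd(R[:,1]), o['wrist_force'],o['width'])
w=snap('wrist','w10'); s=snap('side','s10')
a=cv2.resize(w['pixels'][200:340,210:360,::-1],(480,448),interpolation=cv2.INTER_CUBIC)
b=cv2.resize(s['pixels'][150:250,215:300,::-1],(320,448),interpolation=cv2.INTER_CUBIC); cv2.imwrite('pics/c10.png',np.hstack([a,b]))
E
```

```text
[0.5511 0.1833 0.1409] -31.615853755796703 [0.1503 0.5672 0.5678] 0.0379796892516136
```

View pics/c10.png

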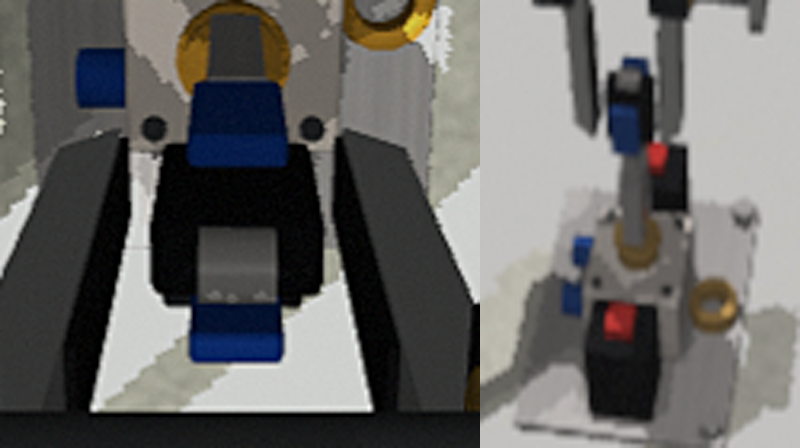

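```bash
python3 - <<'E'
from h import *
np.set_printoptions(precision=4,suppress=True)
p,R=tool(); s=load('w10'); hsv=cv2.cvtColor(s['pixels'],cv2.COLOR_RGB2HSV)
q=depth(s,np.array([[x,y] for y in range(420) for x in range(560)])).reshape(420,560,3); t=(q-p)@R
m=(np.abs(t[...,1])<.016)&(np.abs(t[...,2])<.02)&(q[...,2]>.165)&(q[...,2]<.1745)
for r in (246,252,258,264,270,276,282,290): 
    c=np.where(m[r])[0]
    if len(c): print(r,c.min(),c.max(),t[r,c.min()],t[r,c.max()],'mid y',(t[r,c.min(),1]+t[r,c.max(),1])/2)
f=(q[...,2]>.14)&(q[...,2]<.2)&(np.abs(t[...,2])<.02)&(np.abs(t[...,1])>.017)&(np.abs(t[...,1])<.04)
for sg in(-1,1):
    a=t[f&(np.sign(t[...,1])==sg)]; print(sg,len(a),np.percentile(a,[1,50,99],axis=0))
E
```

```text
246 268 299 [-0.0286 -0.0076 -0.0177] [-0.0275  0.0079 -0.0173] mid y 0.0001304224046939739
252 278 296 [-0.0274 -0.0027 -0.014 ] [-0.0287  0.0064 -0.0145] mid y 0.0018537440379035306
264 258 308 [-0.0254 -0.0131 -0.0063] [-0.0247  0.0129 -0.0061] mid y -9.708086088394078e-05
270 256 310 [-0.0286 -0.0139 -0.0045] [-0.0295  0.0136 -0.005 ] mid y -0.00017171137337745803
276 256 310 [-0.0292 -0.014  -0.0014] [-0.029   0.0137 -0.0014] mid y -0.00011771331836375395
282 256 310 [-0.0286 -0.0141  0.0023] [-0.029   0.0138  0.002 ] mid y -0.00013674010937606527
290 257 309 [-0.0302 -0.0135  0.006 ] [-0.0308  0.0132  0.0057] mid y -0.00014199071489823245
-1 1667 [[-0.0587 -0.0315 -0.0102]
 [-0.0374 -0.0233 -0.0093]
 [-0.0011 -0.0194  0.0075]]
1 1716 [[-0.0587  0.018  -0.0102]
 [-0.0377  0.0216 -0.0094]
 [-0.0006  0.0301  0.0074]]
```

drive_tool(commands=[[[0,0.002,0,0],[0,0,0,0],[0,0,0,0],[0,0,0,0]]], grip=0.3)

```text
time: 18.8
tool_pos: [0.5516, 0.183, 0.1409]
ee_rot: [1.318, 1.571, -0.805]
wrist_force: [0.4, 1.1, 0.4]
width: 0.0281
```

drive_tool(commands=[[[0,0,0,0],[0,0,0,0],[0,0,0,0],[0,0,0,0]]], grip=0.27)

```text
time: 19.2
tool_pos: [0.5517, 0.183, 0.141]
ee_rot: [1.582, 1.57, -0.541]
wrist_force: [0.8, -0.9, -0.0]
width: 0.0279
```

drive_tool(commands=[[[0,0,0,0],[0,0,0,0],[0,0,0,0],[0,0,0,0]]], grip=0.1)

```text
time: 19.6
tool_pos: [0.5517, 0.1829, 0.141]
ee_rot: [1.479, 1.57, -0.644]
wrist_force: [1.3, 0.2, -0.2]
width: 0.0277
```

```bash
python3 - <<'E'
from h import *
np.set_printoptions(precision=4,suppress=True)
p,R=tool(); o=robot.get_obs(); print(p,hd(R[:,1]), o['wrist_force'],o['wrist_torque'],o['width'])
E
```

```text
[0.5517 0.1829 0.141 ] -31.623507090018002 [ 1.3234  0.241  -0.1836] [-0.1881 -0.291  -0.0454] 0.02770341632871055
```

drive_tool(commands=[[[-0.002,0,0,0],[-0.002,0,0,0],[-0.002,0,0,0],[-0.002,0,0,0],[-0.002,0,0,0],[-0.002,0,0,0],[0,0,0,0]]])

```text
time: 20.3
tool_pos: [0.5515, 0.1829, 0.1439]
ee_rot: [0.132, 1.57, -1.991]
wrist_force: [2.2, -1.3, -6.7]
width: 0.0281
```

drive_tool(commands=[[[-0.002,0,0,0],[-0.002,0,0,0],[-0.002,0,0,0],[-0.002,0,0,0],[-0.002,0,0,0],[-0.002,0,0,0],[0,0,0,0]]])

```text
time: 21.0
tool_pos: [0.5516, 0.183, 0.1471]
ee_rot: [1.786, 1.571, -0.336]
wrist_force: [2.2, -1.4, -6.4]
width: 0.0277
```

drive_tool(commands=[[[-0.002,0,0,0],[-0.002,0,0,0],[-0.002,0,0,0],[-0.002,0,0,0],[-0.002,0,0,0],[-0.002,0,0,0],[0,0,0,0]]])

```text
time: 21.7
tool_pos: [0.5516, 0.183, 0.1501]
ee_rot: [1.811, 1.571, -0.312]
wrist_force: [1.9, -2.1, -6.5]
width: 0.028
```

drive_tool(commands=[[[-0.002,0,0,0],[-0.002,0,0,0],[-0.002,0,0,0],[-0.002,0,0,0],[0,0,0,0]]])

```text
time: 22.2
tool_pos: [0.5516, 0.183, 0.1521]
ee_rot: [1.66, 1.571, -0.463]
wrist_force: [2.2, -1.1, -5.7]
width: 0.028
```

drive_tool(commands=[[[-0.002,0,0,0],[-0.002,0,0,0],[0,0,0,0]]])

```text
time: 22.5
tool_pos: [0.5516, 0.1831, 0.153]
ee_rot: [1.767, 1.571, -0.355]
wrist_force: [2.7, -1.8, -5.5]
width: 0.0277
```

drive_tool(commands=[[[-0.002,0,0,0],[0,0,0,0],[0,0,0,0]]])

```text
time: 22.8
tool_pos: [0.5515, 0.1829, 0.1531]
ee_rot: [-0.405, 1.57, -2.528]
wrist_force: [3.4, -1.0, -7.7]
width: 0.0278
```

drive_tool(commands=[[[-0.002,0,0,0],[0,0,0,0],[0,0,0,0]]])

```text
time: 23.1
tool_pos: [0.5511, 0.1831, 0.1535]
ee_rot: [-1.03, 1.569, 3.131]
wrist_force: [3.3, -1.5, -9.3]
width: 0.0281
```

drive_tool(commands=[[[-0.002,0,0,0],[0,0,0,0],[0,0,0,0]]])

```text
time: 23.4
tool_pos: [0.5508, 0.1833, 0.154]
ee_rot: [-1.233, 1.569, 2.928]
wrist_force: [0.9, -0.5, -9.6]
width: 0.0277
```

```bash
python3 - <<'E'
from h import *
np.set_printoptions(precision=4,suppress=True)
w=snap('wrist','w11'); s=snap('side','s11')
a=cv2.resize(w['pixels'][200:340,210:360,::-1],(480,448),interpolation=cv2.INTER_CUBIC)
b=cv2.resize(s['pixels'][150:250,215:300,::-1],(320,448),interpolation=cv2.INTER_CUBIC); cv2.imwrite('pics/c11.png',np.hstack([a,b]))
E
```

```text
(no output)
```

View pics/c11.png

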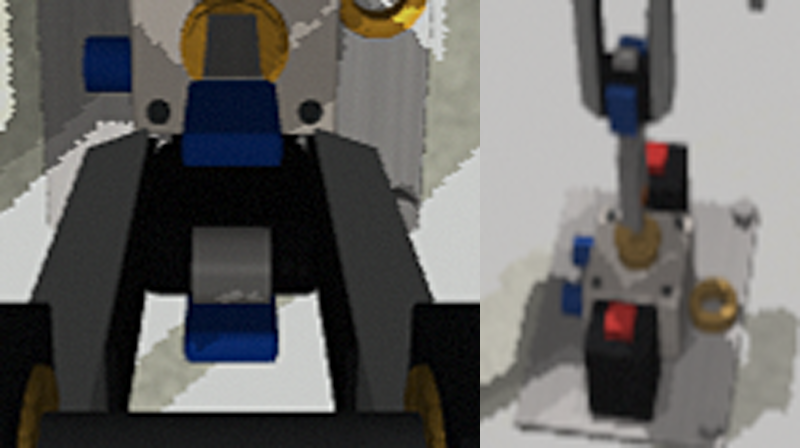

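The force rose from about 6 to 9.5 N after a 12 mm rise and the pull now meets the upper stop. I'll release here.

drive_tool(commands=[[[0,0,0,0],[0,0,0,0],[0,0,0,0],[0,0,0,0],[0,0,0,0],[0,0,0,0],[0,0,0,0],[0,0,0,0],[0,0,0,0]]], grip=1)

```text
time: 24.4
tool_pos: [0.5515, 0.183, 0.1543]
ee_rot: [-0.551, 1.571, -2.674]
wrist_force: [0.7, 0.3, 0.7]
width: 0.0934
```

drive_tool(commands=[[[-0.03,0,0,0],[-0.07,0,0,0],[-0.09,0,0,0],[-0.09,0,0,0],[-0.09,0,0,0],[-0.06,0,0,0],[-0.02,0,0,0],[0,0,0,0],[0,0,0,0],[0,0,0,0]]])

```text
time: 25.4
tool_pos: [0.5511, 0.1829, 0.2655]
ee_rot: [-0.753, 1.568, -2.876]
wrist_force: [0.2, -0.5, -1.4]
width: 0.0936
```

```bash
python3 - <<'E'
from h import *
np.set_printoptions(precision=4,suppress=True)
p,R=tool(); o=robot.get_obs(); print(p,hd(R[:,1]), o['wrist_force'],o['width'])
w=snap('wrist','w12'); s=snap('side','s12')
a=cv2.resize(w['pixels'][100:260,200:380,::-1],(480,427),interpolation=cv2.INTER_CUBIC)
b=cv2.resize(s['pixels'][150:250,215:300,::-1],(320,427),interpolation=cv2.INTER_CUBIC); cv2.imwrite('pics/c12.png',np.hstack([a,b]))
def st(s):
    q=depth(s,np.array([[x,y] for y in range(420) for x in range(560)])).reshape(420,560,3); hsv=cv2.cvtColor(s['pixels'],cv2.COLOR_RGB2HSV)
    near=np.hypot(q[...,0]-.55,q[...,1]-.183)<.045
    m=near&(q[...,2]>.14)&(q[...,2]<.22); print('tweezer top z',np.percentile(q[m][:,2],[50,97,99]))
    bl=near&(hsv[...,0]>100)&(hsv[...,0]<135)&(hsv[...,1]>140)&(q[...,2]>.12); 
    n,l,sa,ce=cv2.connectedComponentsWithStats(bl.astype(np.uint8))
    for i in range(1,n):
        if sa[i,4]>10:
            a=q[l==i]; top=a[a[:,2]>np.percentile(a[:,2],98)-.005]; print(' pad top z',np.percentile(a[:,2],97),'mid',(top.min(0)+top.max(0))/2)
    og=near&(cv2.inRange(hsv,(4,150,40),(14,255,255))>0)&(q[...,2]>.07); print(' orange',og.sum(),np.percentile(q[og][:,2],[5,50,95]) if og.sum() else '')
for f in ('w9','w12','s9','s12'): print(f); st(load(f))
E
```

```text
[0.5511 0.1829 0.2655] -31.61808879249703 [ 0.2313 -0.4978 -1.4443] 0.0936377113859105
w9
tweezer top z [0.1697 0.1789 0.1795]
 pad top z 0.1708437808568033 mid [0.5605 0.198  0.1687]
 pad top z 0.17078445865838593 mid [0.5415 0.1718 0.1688]
 pad top z 0.3466349501762981 mid [0.5899 0.1855 0.3458]
 pad top z 0.3466400506160476 mid [0.5721 0.1967 0.3459]
 pad top z 0.34678476785777373 mid [0.5769 0.1936 0.3461]
 orange 0 
w12
tweezer top z [0.1826 0.1919 0.1925]
 pad top z 0.1837220569056973 mid [0.5599 0.1985 0.1818]
 pad top z 0.18367887425742402 mid [0.5415 0.1722 0.1816]
 pad top z 0.3956797550042936 mid [0.5917 0.185  0.3946]
 pad top z 0.3959720208135949 mid [0.5655 0.2016 0.3954]
 pad top z 0.396109985503909 mid [0.5692 0.1998 0.3955]
 pad top z 0.3955701981409078 mid [0.5731 0.1964 0.3949]
 orange 0 
s9
tweezer top z [0.1662 0.178  0.1789]
 pad top z 0.17056775172442123 mid [0.5402 0.1669 0.1684]
 orange 0 
s12
tweezer top z [0.1777 0.1906 0.1923]
 pad top z 0.1832944726959001 mid [0.5399 0.166  0.1821]
 orange 0
```

View pics/c12.png

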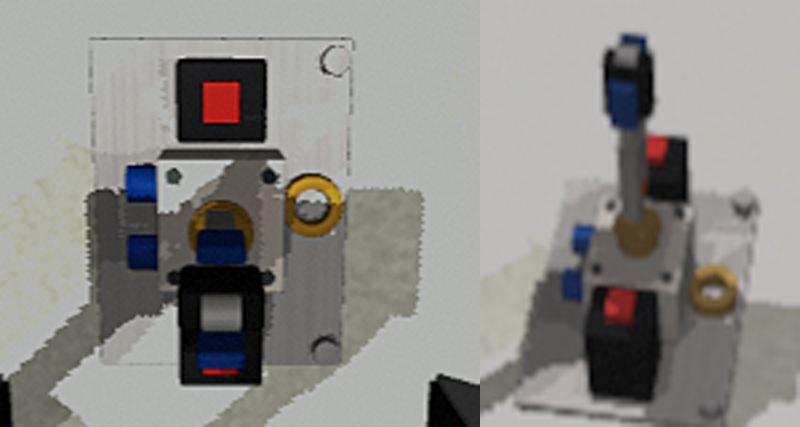

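Tweezers rose by about 12.9 mm and stand upright. To check how far the pin itself came up, I'll look at the head from the manifold's x side.

drive_tool(commands=[[[0,0,0,-0.0227],[0,0,0,-0.0227],[0,0,0,-0.0227],[0,0,0,-0.0227],[0,0,0,-0.0227],[0,0,0,-0.0227],[0,0,0,-0.0227],[0,0,0,-0.0227],[0,0,0,-0.0227],[0,0,0,-0.0227],[0,0,0,-0.0227],[0,0,-0.08,0],[0,0,-0.1,0],[0,0,-0.06,0],[0,0,0,0],[0,0,0,0],[0,0,0,0]]])

```text
time: 27.2
tool_pos: [0.5011, 0.2142, 0.2667]
ee_rot: [-0.825, 1.57, -1.38]
wrist_force: [-0.4, 0.6, 0.7]
width: 0.0943
```

```bash
python3 - <<'E'
from h import *
np.set_printoptions(precision=4,suppress=True)
p,R=tool(); print(p,hd(R[:,1]))
w=snap('wrist','w13'); u=proj(w,[[.55,.183,.1],[.55,.183,.19]]); print(u)
x,y=u[0].astype(int); c=w['pixels'][max(y-70,0):y+80,x-100:x+100,::-1]; cv2.imwrite('pics/c13.png',cv2.resize(c,None,fx=4,fy=4,interpolation=cv2.INTER_CUBIC))
q=depth(w,np.array([[a,b] for b in range(420) for a in range(560)])).reshape(420,560,3); hsv=cv2.cvtColor(w['pixels'],cv2.COLOR_RGB2HSV)
og=(np.hypot(q[...,0]-.55,q[...,1]-.183)<.03)&(cv2.inRange(hsv,(3,150,40),(15,255,255))>0)&(q[...,2]>.055)
print(og.sum()); 
if og.sum(): print(np.percentile(q[og],[3,25,50,75,97],axis=0))
E
```

```text
[0.5011 0.2142 0.2667] 58.23797435435492
[[281.0394 243.5229]
 [280.7448 281.4888]]
39
[[0.5425 0.1784 0.0889]
 [0.5439 0.1825 0.0944]
 [0.5462 0.1863 0.0979]
 [0.5502 0.188  0.0996]
 [0.5561 0.1897 0.1192]]
```

View pics/c13.png

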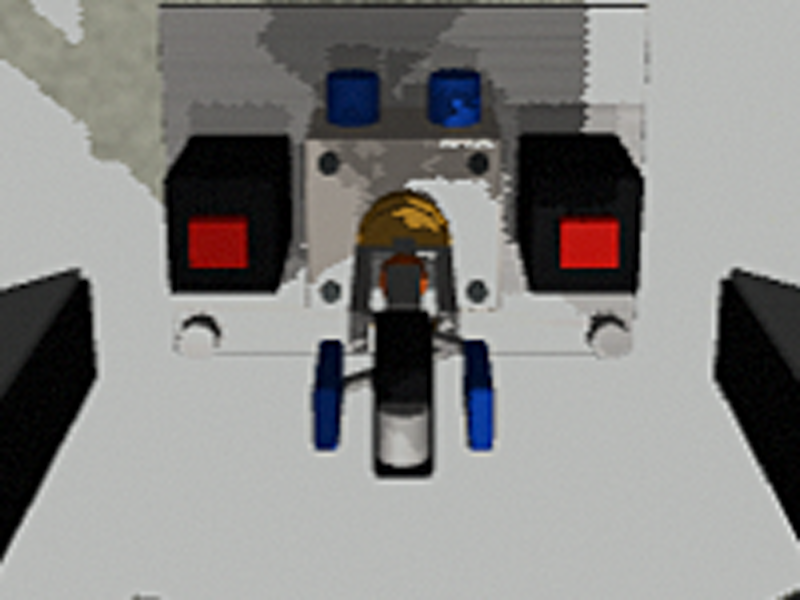

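The head's top now reads about 0.0996 m against 0.0875 m before, a rise of about 12 mm. The tweezers are upright and clamped, and the robot is clear, so I'll hand in.

```bash
python3 -c "
from bench import robot
print(robot.close_job(), robot.get_obs()['time'])"
```

```text
the job is handed in; nothing more can be done
the job is handed in; nothing more can be done
```

The tweezers are clipped upright on the raised purge pin and fully released. I handed the job in at about 27 s of the 54 s allowed; no verdict was reported.

**What I did:**
1. I squeezed the blue pads, lifted the tweezers out of the stand and lowered them over the pin until the stop rested on the head with about 5–6 N.
2. I let go, and the jaws clamped the neck by themselves.
3. I turned a quarter turn, took the tweezers by the black grip block and pulled upwards. The force was about 6.5 N while the pin moved and about 9.5 N against the upper stop.
4. I released and backed clear.

**Last checks:**
- **Pin height:** the head's top went from about 0.0875 m to 0.0996 m, so the pin came up about 12 mm. This came from a small patch of orange pixels, but it agrees with the force rising at about 12 mm of pull.
- **Tweezers:** they stand upright, shut around the neck and centred on the pin to within about 2 mm.
- **Disagreement:** the tweezers rose about 12.9 mm, so they probably slid about 1 mm up the neck at the stop. That is within the 2.5 mm of slack under the head.
- **Not measured:** jaw travel was judged only from the pictures. I did not re-measure the bystanders at the end; nothing in the moves or the forces suggested they were touched.

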